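# Release the chain guard's sprung safety catch and open its door

## Robot

A 6-joint arm with a two-finger parallel gripper is mounted at the origin on the work surface. World frame = base frame: x ahead of the robot, y to its left, z up, the work surface at z = 0. Lengths are in m, angles in rad, forces in N, time in s.
With the tool pointing down it reaches from about 0.35 to 0.975 m from the base axis. Payload 17.4 kg.
Tool frame: the origin (TCP) lies at the very end of the fingers, on their centre line; the grasp point (between the pads) lies 19 mm behind it; z points along the fingers, y is the line along which they close (so a half turn about z gives the same grasp; the last joint's range is limited). The gripper opens to 85 mm and grips with 20 to 120 N. Pads are 22 mm wide; open, the fingers measure 114 mm over their backs; the gripper's body (76 mm by 85 mm) begins 54 mm behind the grasp point. The pads swing forward as they close: fully open they stand 13 mm farther back than shut.
Start: joints at [1.29, 0.116, 1.442, -0, 1.584, -0.038], TCP at [0.162, 0.655, 0.231] pointing down, gripper open.
Joint ranges: [-2.83, 2.83], [-0.83, 2.19], [0.07, 2.5], [-1.14, 4.28], [0.01, 3], [-2.97, 2.97]. Speed limits (rad/s): [1.89, 1.89, 2.22, 3.14, 3.14, 3.14].

## Interface

Orientations are given as a unit quaternion [w, x, y, z].
In Python, from bench import robot, cams, workorder gives the robot as it stands.
- The arm moves only by the shell command python3 -m handwheel 'ROWS' [FORCE]. ROWS is a JSON object of lists of equal length, an entry for each row: "rotation": the turn, a rotation vector about the tool's x, y, z in rad, a list of three; "travel": the shift along the tool's x, y, z in m, a list of three; "claw": the closure, from 0 (fully open) to 1 (shut). A call has 1 to 20 rows; each row is the pose to reach, as a shift and turn from the pose commanded when the call began, along the tool's axes at that moment; what a row does not reach only later rows make up. A row lasts 1/8 s, in which the tool goes at most 62.5 mm and 10.7 degrees, less where a joint would pass 70% of its speed; a pose out of reach is approached as far as the arm can. A call with a gripper value outside its range is refused whole. The fingers move at their own pace and stop on an object; FORCE is the grip in N (left out, the last holds). Time passes only in rows, so rows that repeat a pose let the fingers close. It gives the time, the measured TCP pose, the force, the opening and the grip force at its end, in the units of the state.
- robot.read_state(): the state, without advancing time (a new reading comes with each control period).
- cams.read_camera(name): name is "scene" or "side" or "wrist"; returns the picture (400x640x3 uint8, blue, green, red); there is no depth.
- cams.camera_info(name): a dict with "fov_y" (degrees; the focal length in pixels is half the picture's height over the tangent of half this angle, whatever the lens; pixels are square), "cx", "cy" (the principal point, pixels), "rvec" (rotation vector, rad) and "tvec" (3), from world to camera coordinates, as OpenCV has them. Camera axes: x right, y down, z forward; pixel columns grow to the right and rows downward; lengths in m; the calibration is good to about 2 mm. A picture is of the moment at which its call begins: read the wrist's pose just before it. camera_info takes no time and is no camera call; for the wrist camera it gives the pose at the moment of the call.
- workorder.hand_in(): hands the job in; it is judged then, once.
The state is a dict: "time_s": time; "q": joint angles; "joint_vel": joint speeds; "joint_efforts": joint torques, N m; "tcp_pos": TCP position; "tool_rot": TCP orientation; "wrist_force": force on the tool from outside, world axes, zero at the start; "wrist_torque": the same for the moment, N m; "opening": finger opening in m; "grasp_force": force on a finger pad.
Only numpy, scipy, OpenCV 4.12 (cv2) and the standard library are available. Lean on these libraries where they do the work, as an engineer would, in place of code of your own. Each camera call takes 0.05 s, during which the arm holds its last target. There are 200 camera calls.

## Task

Open the chain guard for a chain inspection: push the screwdriver from the rack down through the slot in the guard's roof, press the sprung catch down gently and, keeping it pressed, draw the door outwards with the blade until it is past the catch. Swing the door wide open, about square to the guard, then hang the screwdriver back in its place in the rack. Feel for the catch and never force it or the door, and leave the other tools and parts where they are.

Things in the scene. Friction and masses are not known exactly. Their poses are not given: they have to be found in the camera images.
- guard: Drive unit fixed to the table: grey sheet-steel chain guard, 170 (x) x 200 (y) x 130 mm high, worm gearmotor behind it. Origin on the table under the box's middle; x from the door side (front plane x = -85) to the motor, z up. A bearing housing stands 66 mm above the roof at x = 30, y = -45. The catch is light: over 25 N from screwdriver, fingers or arm anywhere on the unit bends it.
- slot (a point): Point at the height of the roof's top, midway across the slot in the roof's front edge, 16 mm in from the front plane (guard x = -69, y = 55). The slot is 18 mm wide (y) and 30 deep (x = -85 to -55), open to the door; roof 4 mm thick. A shaft let straight down here passes through the door's staple and lands on the catch's flat tongue. Axes as guard.
- tongue (a point): Usual place of the tongue's top: 35 mm straight below slot. Catch, door and front frame are bolted on through slotted holes, so the true tongue lies up to 10 mm higher or lower, which is not measured: feel for it. It is a flat steel strip 14 mm wide, guard x = -83 to -59, front end of a lever pivoted inside at x = 5. Behind it a ramp and upright tooth, 9 mm high, end at x = -48.
- tooth (a point): Usual place of the tooth's foot (guard x = -50, y = 55); as uncertain in height as the tongue. Pressed at slot, the spring gives 4 N at first, 11 N just before the hard stop. There the tongue sinks 9.5 mm to free the tooth, 12 mm to the stop (11 and 14 mm near its front end). It then slopes down to the front: a tip drawn to the door must go on pressing to keep it down.
- staple (a point): Usual place of the middle of the door staple's base block with the door shut (guard x = -80, y = 55): 24 mm wide, 10 thick (x), on the door's inner face, 4 to 20 mm above the tongue. Two side bars, 18 mm apart inside, run from it to a cross bar behind the tooth, which holds the door. A shaft drawn to the front from the slot bears on this block and takes the door along.
- hinge (a point): Point on the door's vertical hinge axis at the height of the roof's top (guard x = -87, y = -92 mm), 147 mm across from the slot. Axes as guard.
- door (a joint): Door angle, rad: 0 shut, growing as the free edge by the slot swings out from the front; 1.57 square, stop 1.75. Starts ajar at 0.01 to 0.03, meets the catch at about 0.034, is clear of it from 0.12. Steel panel 182 wide, 118 high, 4 mm thick, top edge up to 18 mm above the roof; bar handle 30 mm off its outer face. A stiff hinge holds it where left; 1 to 2 N at the staple swings it.
- screwdriver: Flat-bladed screwdriver hanging upright in a hole of the rack: steel shaft 8 mm thick and 90 mm long, above it a ribbed black handle 28 mm thick and 85 mm long with a domed end, nothing on top. 175 mm overall, about 0.12 kg. Origin at the blade's tip, z along the shaft to the handle. In the rack its handle's lower end rests on the top plate.
- rack: Fixed steel tool rack: base, two end plates and a top plate 200 (x) x 60 (y) mm, top at z = 105 mm, with three round 15 mm holes on its long (x) axis at x = -65, 0 and +65 mm. Origin on the table under its middle. One tool hangs in each hole by its handle; a hung screwdriver has its tip at z = 15 mm.
- hex_key: T-handled hex key hanging in the rack: thin dark shaft, black cross bar 84 mm long across the rack at its top, 52 mm above the rack's plate. Origin 90 mm below the plate's top on its axis. To be left alone.
- awl: Awl hanging in the rack: thin shaft and a black ball handle 36 mm across, top 46 mm above the rack's plate. Origin 90 mm below the plate's top on its axis. To be left alone.
- spanner: Steel spanner 110 mm long lying on the guard's roof, behind the slot. Origin under its middle. To be left alone.
- grease_tin: Closed round tin, 74 mm across, 62 mm high. Origin under its middle. To be left alone.
- sprocket: Spare steel sprocket lying flat, 88 mm across, hub 20 mm high. Origin under its middle. To be left alone.
- collar: Steel shaft collar, 40 mm across, 14 mm high. Origin under its middle. To be left alone.
- bearing: Ball bearing lying flat, 52 mm across, 15 mm high. Origin under its middle. To be left alone.
- carton: Cardboard carton 90 x 70 x 50 mm. Origin under its middle. To be left alone.
- bolt_tray: Grey open tray with bolts, 130 x 100 x 35 mm. Origin under its middle. To be left alone.
Things that resemble listed ones, but are neither listed nor needed, are in the scene too. Leave any turquoise look-alike of the rack alone. What is shaped like the screwdriver but yellow is not meant.

How it is judged:
On the way, in this order (a step that is already met when the one before it is completed fails the run):
1. with the screwdriver's blade down inside the guard's front or the door's staple, the door is drawn out past the catch (door angle over 0.12 rad, blade tip below the roof's top) (value of joint door above 0.12 rad and z of screwdriver in the frame of guard below 0.125 m and horizontal distance between screwdriver and slot below 0.1 m), for 0.05 s.
2. the door stands wide open (over 1.25 rad) (value of joint door above 1.25 rad), for 0.1 s.
3. the screwdriver hangs in the rack again (z of screwdriver in the frame of rack between 0.012 and 0.019 m and y of screwdriver in the frame of rack between -0.008 and 0.008 m and x of screwdriver in the frame of rack between -0.075 and 0.075 m and angle between screwdriver's own z axis and vertical below 0.1 rad), for 0.2 s.
At the end, for the whole second after the job is handed in: Door at rest, open by more than 1.25 rad; screwdriver hanging upright and still in a hole of the rack, handle down on the plate (tip 12 to 19 mm above the rack's underside, within 8 mm of the row of holes, tilt under 0.1 rad); other tools and parts within 30 mm of where they were (all of step 3 and value of joint door above 1.25 rad and velocity of joint door below 0.05 rad/s and linear speed of screwdriver below 0.02 m/s); the robot touches nothing.
It fails at once if the screwdriver, the fingers or the arm press on the guard, its door or its catch with more than 25 N (contact force between any of screwdriver, the fingers, the arm and guard above 25 N).
It fails at once if another tool or part is moved by more than 30 mm (distance of any of hex_key, awl, spanner, grease_tin, sprocket, collar, bearing, carton, bolt_tray from where it was at the start of the episode above 0.03 m).
It also fails if it takes over 67 s, if anything falls off the work surface, if the arm or the gripper's body presses on something with over 40 N, if the wrist force passes 120 N, or if a joint passes its speed limit or range.

## Working session

There is one attempt and no reset: what is moved stays moved. The work goes in short steps, Python scripts to look and compute and a shell command to move; the robot and the scene stay as the last step left them, time stands still between calls to the robot, and variables do not carry over. Pictures are saved under pics/ and viewed, at most 11 in all, crops included, and the job is handed in when it is done.

```bash
ls; mkdir -p pics; cat > h.py <<'E'
import numpy as np, cv2
from bench import robot, cams, workorder
from scipy.spatial.transform import Rotation as R
def K(i): 
    f=200/np.tan(np.radians(i['fov_y'])/2); return np.array([[f,0,i['cx']],[0,f,i['cy']],[0,0,1.]])
def ray(i,u,v):
    Rm=cv2.Rodrigues(np.array(i['rvec'],float))[0]; t=np.array(i['tvec'],float)
    d=Rm.T@np.linalg.inv(K(i))@[u,v,1.]; return -Rm.T@t, d/np.linalg.norm(d)
def onz(i,u,v,z):
    c,d=ray(i,u,v); return c+d*(z-c[2])/d[2]
def proj(i,p):
    return cv2.projectPoints(np.array(p,float).reshape(-1,3),np.array(i['rvec'],float),np.array(i['tvec'],float),K(i),None)[0].reshape(-1,2)
def tri(rs):
    A=0;b=0
    for c,d in rs:
        M=np.eye(3)-np.outer(d,d); A=A+M; b=b+M@c
    return np.linalg.solve(A,b)
E
python3 - <<'E'
from h import *
for n in ['scene','side','wrist']:
    i=cams.camera_info(n); cv2.imwrite(f'pics/{n}0.png',cams.read_camera(n)); print(n,i, ray(i,i['cx'],i['cy']))
s=robot.read_state();print(s)
E
```

```text
pics
scene {'fov_y': 55.231970462701014, 'cx': 320.3321093037678, 'cy': 199.28293001584572, 'rvec': array([ 2.08752177,  0.74031107, -0.40804637]), 'tvec': array([-0.29280555, -0.16422548,  1.37179205])} (array([ 1.00971756, -0.74233501,  0.65109732]), array([-0.52901676,  0.62285114, -0.57636596]))
side {'fov_y': 51.03705291418895, 'cx': 313.8084672268855, 'cy': 202.49309449876483, 'rvec': array([ 2.4072917 , -0.4166302 ,  0.13647572]), 'tvec': array([-0.56730605,  0.07646175,  1.32083754])} (array([ 0.28289214, -0.94315599,  1.05010627]), array([ 0.20602765,  0.6130069 , -0.76274186]))
wrist {'fov_y': 60.15305738488989, 'cx': 322.0678116581969, 'cy': 199.93968611395988, 'rvec': array([-2.30194301, -1.80148352, -0.23882345]), 'tvec': array([-0.67487406, -0.03446779,  0.37739849])} (array([0.09880359, 0.67113517, 0.37267691]), array([ 0.25376422, -0.06373835, -0.96516379]))
{'time_s': 0.15, 'q': array([ 1.29020689e+00,  1.16429006e-01,  1.44209270e+00,  5.05207092e-06,
        1.58398944e+00, -3.78137736e-02]), 'joint_vel': array([ 2.22135558e-04,  2.47737135e-05, -2.06315802e-03,  2.78755844e-04,
       -7.08811733e-05,  1.04744422e-03]), 'joint_efforts': array([ 9.76564625e-04, -7.32518506e+01, -6.32850194e+01,  3.92336233e-05,
        4.96702283e-03, -2.33079936e-05]), 'tcp_pos': array([0.16224874, 0.6550761 , 0.23070775]), 'tool_rot': array([-7.52983765e-05,  1.21089900e-01,  9.92641438e-01, -4.53039507e-04]), 'wrist_force': array([-0.80040879, -0.7660271 ,  0.40024326]), 'wrist_torque': array([ 0.04067422, -0.02616805, -0.03175018]), 'grasp_force': 0.0, 'opening': 0.08581413775814059}
```

View pics/scene0.png

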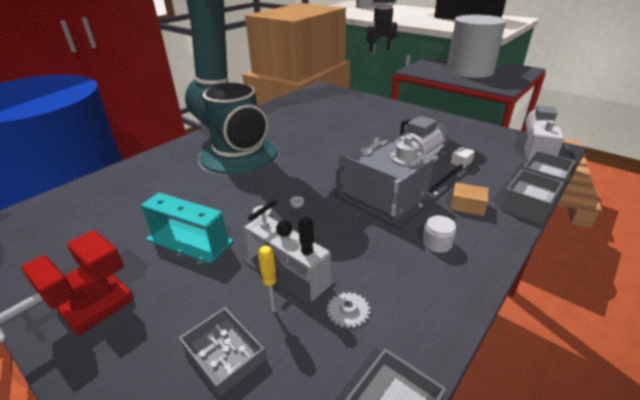

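View pics/side0.png

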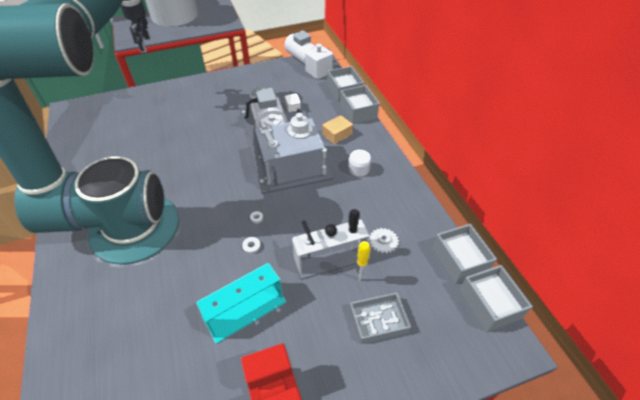

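The scene view shows the guard around (390,170) and the grey rack around (288,255), with the black screwdriver at about (306,235). The side view shows the guard at (290,150) and the screwdriver at (354,222). I'll enlarge both.

```bash
python3 - <<'E'
from h import *
a=cv2.imread('pics/scene0.png');b=cv2.imread('pics/side0.png')
r=lambda im,x,y,w,h,s:cv2.resize(im[y:y+h,x:x+w],None,fx=s,fy=s,interpolation=cv2.INTER_CUBIC)
o=np.hstack([r(a,325,110,133,120,3),r(b,232,80,133,120,3)])
o2=np.hstack([r(a,230,190,133,120,2.5)[:,:399],r(b,280,195,133,120,2.5)])
o2=np.pad(o2,((0,0),(0,798-o2.shape[1]),(0,0))) if o2.shape[1]<798 else o2
cv2.imwrite('pics/crop.png',np.vstack([o[:300],o2[:300]])); print(o.shape,o2.shape)
E
```

```text
(360, 798, 3) (300, 798, 3)
```

View pics/crop.png

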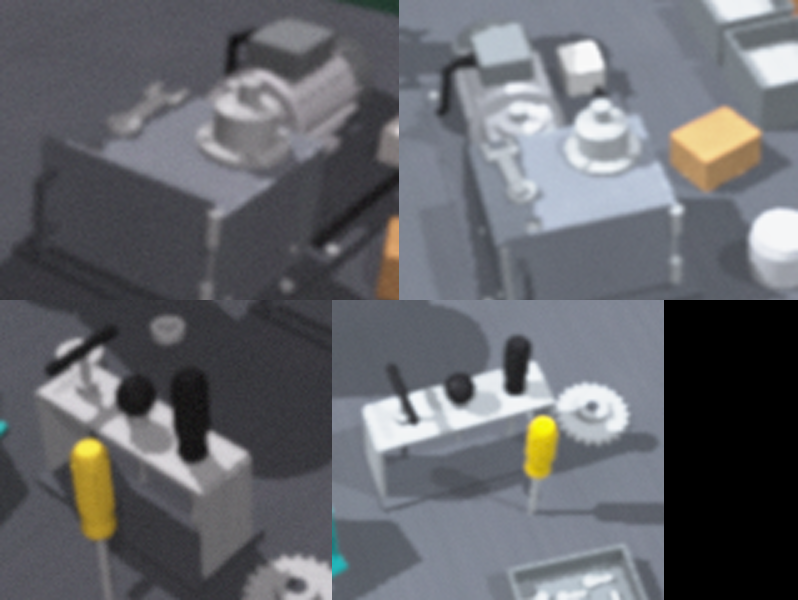

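The door faces the side camera (its edge near side-view (267,158) to (325,148)), and the hinge is at the right. The rack's screwdriver is the rightmost tool. I'll work out rough poses.

```bash
python3 - <<'E'
from h import *
si=cams.camera_info('side');sc=cams.camera_info('scene')
S=lambda x,y:(232+(x-399)/3,80+y/3)
C=lambda x,y:(325+x/3,110+y/3)
for n,p in dict(FL=(505,238),FR=(678,205),BR=(640,118)).items(): print(n,onz(si,*S(p[0],p[1]),.13))
for n,p in dict(FL=(45,140),FR=(215,208)).items(): print('sc',n,onz(sc,*C(*p),.13))
S2=lambda x,y:(280+(x-332)/2.5,195+(y-300)/2.5)
C2=lambda x,y:(230+x/2.5,190+(y-300)/2.5)
print('sd top', tri([ray(si,*S2(518,342)),ray(sc,*C2(190,376))]))
print('sd low', tri([ray(si,*S2(515,390)),ray(sc,*C2(195,455))]))
print('awl', tri([ray(si,*S2(460,389)),ray(sc,*C2(136,396))]))
print('yellow', tri([ray(si,*S2(541,423)),ray(sc,*C2(90,446))]))
for n,p in dict(a=(363,407),b=(378,446),c=(538,358),d=(556,398)).items(): print(n,onz(si,*S2(*p),.105))
for n,p in dict(a=(38,388),c=(250,455),d=(203,492)).items(): print('sc',n,onz(sc,*C2(*p),.105))
w=cams.camera_info('wrist');s=robot.read_state()
T=R.from_quat(np.roll(s['tool_rot'],-1))
c,d=ray(w,w['cx'],w['cy']);print('cam in tool',T.inv().apply(c-s['tcp_pos']),T.inv().apply(d),T.as_matrix())
E
```

```text
FL [0.45270376 0.01519766 0.13      ]
FR [6.41603504e-01 4.45201868e-04 1.30000000e-01]
BR [0.65190756 0.15409754 0.13      ]
sc FL [0.44274105 0.01450877 0.13      ]
sc FR [0.6279053  0.00796084 0.13      ]
sd top [ 0.60712874 -0.31432826  0.1861122 ]
sd low [ 0.60837938 -0.31534571  0.10274157]
awl [ 0.54246329 -0.31395452  0.13217692]
yellow [ 0.59257991 -0.40995397  0.17289414]
a [ 0.44014686 -0.28399889  0.105     ]
b [ 0.43989284 -0.33835521  0.105     ]
c [ 0.64931886 -0.2866502   0.105     ]
d [ 0.64537682 -0.3451983   0.105     ]
sc a [ 0.43913975 -0.33646298  0.105     ]
sc c [ 0.64501448 -0.28580898  0.105     ]
sc d [ 0.64229215 -0.34236632  0.105     ]
cam in tool [ 0.06545046  0.00021265 -0.14206829] [-2.61688921e-01  1.74412672e-04  9.65152256e-01] [[-9.70674461e-01  2.40397636e-01 -2.59205595e-04]
 [ 2.40397773e-01  9.70674062e-01 -8.81175830e-04]
 [ 3.97715605e-05 -9.17647321e-04 -9.99999578e-01]]
```

```bash
cat >> h.py <<'E'
def go(p,x=(-1,0,0),s=None):
    "travel/rotation (tool axes) from measured pose to TCP p, tool z down, tool x along x"
    s=s or robot.read_state(); T=R.from_quat(np.roll(s['tool_rot'],-1))
    x=np.array(x,float); z=np.array([0,0,-1.]); G=R.from_matrix(np.c_[x,np.cross(z,x),z])
    return np.round(T.inv().apply(np.array(p)-s['tcp_pos']),4), np.round((T.inv()*G).as_rotvec(),4)
E
python3 -c "
from h import *
print(go([.49,.028,.27]))"
```

```text
(array([-0.4689, -0.5299, -0.0388]), array([-9.000e-04, -2.000e-04, -2.428e-01]))
```

```bash
python3 -m handwheel '{"travel":[[0,0,-0.06],[-0.03,-0.06,-0.12],[-0.08,-0.1,-0.12],[-0.12,-0.15,-0.12],[-0.16,-0.2,-0.12],[-0.2,-0.25,-0.12],[-0.25,-0.3,-0.12],[-0.3,-0.35,-0.12],[-0.34,-0.4,-0.12],[-0.38,-0.44,-0.1],[-0.42,-0.49,-0.08],[-0.469,-0.53,-0.039],[-0.469,-0.53,-0.039],[-0.469,-0.53,-0.039],[-0.469,-0.53,-0.039],[-0.469,-0.53,-0.039]],"rotation":[[0,0,0],[0,0,-0.1],[0,0,-0.2],[-0.001,0,-0.243],[-0.001,0,-0.243],[-0.001,0,-0.243],[-0.001,0,-0.243],[-0.001,0,-0.243],[-0.001,0,-0.243],[-0.001,0,-0.243],[-0.001,0,-0.243],[-0.001,0,-0.243],[-0.001,0,-0.243],[-0.001,0,-0.243],[-0.001,0,-0.243],[-0.001,0,-0.243]],"claw":[0,0,0,0,0,0,0,0,0,0,0,0,0,0,0,0]}'; python3 - <<'E'
from h import *
s=robot.read_state();i=cams.camera_info('wrist');im=cams.read_camera('wrist')
np.save('wi1.npy',i,allow_pickle=True);cv2.imwrite('pics/w1.png',im);print(s['tcp_pos'],s['tool_rot'],s['q'],s['joint_vel'].max())
cv2.imwrite('pics/w1b.png',cv2.resize(im,(800,500)))
E
```

```text
time_s: 2.15
tcp_pos: [0.49, 0.0289, 0.2712]
tool_rot: [0.001, -0.001, 1.0, 0.001]
wrist_force: [-0.2, 0.1, 0.4]
opening: 0.0854
grasp_force: 0.0
[0.48996867 0.02885913 0.27119563] [ 7.07635045e-04 -7.27816866e-04  9.99999327e-01  5.62464141e-04] [ 6.19416980e-03 -2.99632471e-01  1.76540180e+00  1.12319780e-03
  1.67440186e+00 -1.56594084e+00] 0.0038958538867538196
```

View pics/w1b.png

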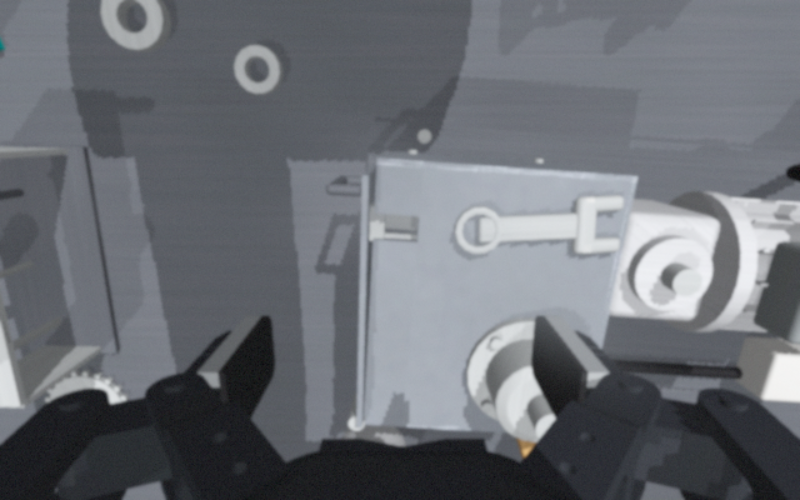

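The view from above the guard shows the slot at about (370–418, 214–240) of the 800x500 picture, with the spanner behind it. The roof corners are at about (375,158), (636,178) and (365,424). I'll enlarge the slot.

```bash
python3 - <<'E'
from h import *
im=cv2.imread('pics/w1.png')
a=cv2.resize(im[115:215,275:375],None,fx=6,fy=6,interpolation=cv2.INTER_CUBIC)
cv2.imwrite('pics/slot.png',a)
E
```

```text
(no output)
```

View pics/slot.png

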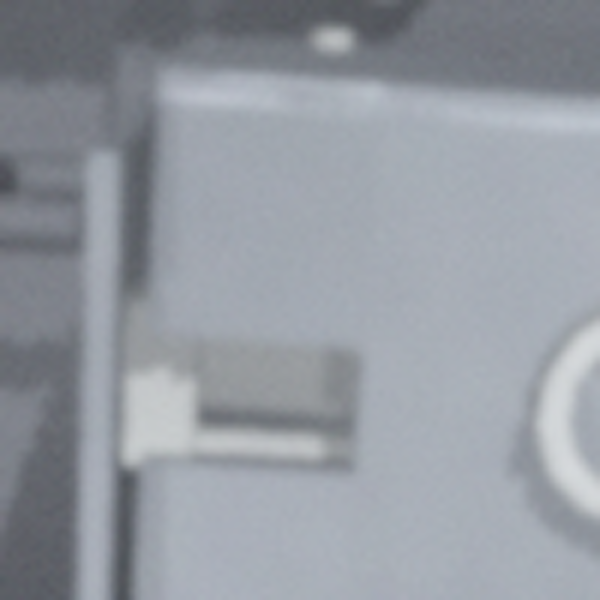

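```bash
python3 - <<'E'
from h import *
i=np.load('wi1.npy',allow_pickle=True).item()
c=lambda x,y:(275+(x+.5)/6-.5,115+(y+.5)/6-.5)
v=lambda x,y:((x+.5)/1.25-.5,(y+.5)/1.25-.5)
G=[(-.085,.1),(.085,.1),(-.085,-.1),(-.055,.064),(-.055,.046)]
px=[c(155,72),v(636,178),v(365,426),c(358,347),c(353,468)]
W=np.array([onz(i,*p,.13) for p in px]);print(W.round(4))
G=np.array(G);
def fit(G,W):
    g=G-G.mean(0);w=W[:,:2]-W[:,:2].mean(0)
    a=np.arctan2((g[:,0]*w[:,1]-g[:,1]*w[:,0]).sum(),(g*w).sum());M=np.array([[np.cos(a),-np.sin(a)],[np.sin(a),np.cos(a)]])
    return a,M,W[:,:2].mean(0)-M@G.mean(0)
a,M,t=fit(G,W);print(np.degrees(a),t);print('res mm',((G@M.T+t-W[:,:2])*1000).round(1).tolist())
for n,p in dict(slot=(-.069,.055),hinge=(-.087,-.092),mouth=(-.085,.055)).items(): print(n,(M@p+t).round(4))
si,sc=cams.camera_info('side'),cams.camera_info('scene')
P=[[*(M@g+t),.13] for g in [(-.085,.1),(-.085,-.1),(.085,-.1),(.085,.1)]]
print(proj(si,P).round(1).tolist(),proj(sc,P).round(1).tolist())
E
```

```text
[[4.405e-01 1.170e-02 1.300e-01]
 [4.528e-01 1.809e-01 1.300e-01]
 [6.411e-01 5.000e-04 1.300e-01]
 [4.778e-01 3.920e-02 1.300e-01]
 [4.951e-01 3.870e-02 1.300e-01]]
86.44218184290357 [0.54579021 0.09050865]
res mm [[0.2, 0.2], [-1.5, 0.7], [-0.7, -1.0], [0.7, 0.4], [1.4, -0.2]]
slot [0.4866 0.0251]
hinge [ 0.6322 -0.002 ]
mouth [0.4856 0.0091]
[[263.9, 160.9], [324.7, 148.6], [310.6, 116.8], [254.0, 127.5]] [[338.9, 156.8], [399.3, 182.4], [433.8, 157.5], [375.2, 136.5]]
```

```bash
python3 -m handwheel '{"travel":[[-0.02,-0.05,-0.02],[-0.04,-0.11,-0.03],[-0.06,-0.17,-0.03],[-0.08,-0.23,-0.03],[-0.1,-0.29,-0.03],[-0.117,-0.344,-0.02],[-0.117,-0.344,-0.02],[-0.117,-0.344,-0.02],[-0.117,-0.344,-0.02]],"rotation":[[0,0,0],[0,0,0],[0,0,0],[0,0,0],[0,0,0],[0,0,0],[0,0,0],[0,0,0],[0,0,0]],"claw":[0,0,0,0,0,0,0,0,0]}'; python3 - <<'E'
from h import *
s=robot.read_state();i=cams.camera_info('wrist');im=cams.read_camera('wrist')
np.save('wi2.npy',i,allow_pickle=True);cv2.imwrite('pics/w2.png',im);print(s['tcp_pos'],s['tool_rot'],s['q'])
cv2.imwrite('pics/w2b.png',cv2.resize(im,(800,500)))
print(proj(i,[[.6075,-.315,.19],[.6075,-.315,.105],[.5425,-.315,.105]]))
E
```

```text
time_s: 3.32
tcp_pos: [0.6073, -0.3146, 0.2911]
tool_rot: [0.001, -0.001, 1.0, 0.0]
wrist_force: [-0.7, -0.7, 0.7]
opening: 0.0852
grasp_force: 0.0
[ 0.60733036 -0.31457     0.29113946] [ 7.01133123e-04 -8.73722655e-04  9.99999353e-01  1.95406398e-04] [-5.15637449e-01  1.25830163e-01  1.33498828e+00  1.03849619e-03
  1.67974782e+00 -2.08806777e+00]
[[321.29952575 199.26939875]
 [321.43847995 176.29861072]
 [321.52489566 106.64827575]]
```

View pics/w2b.png

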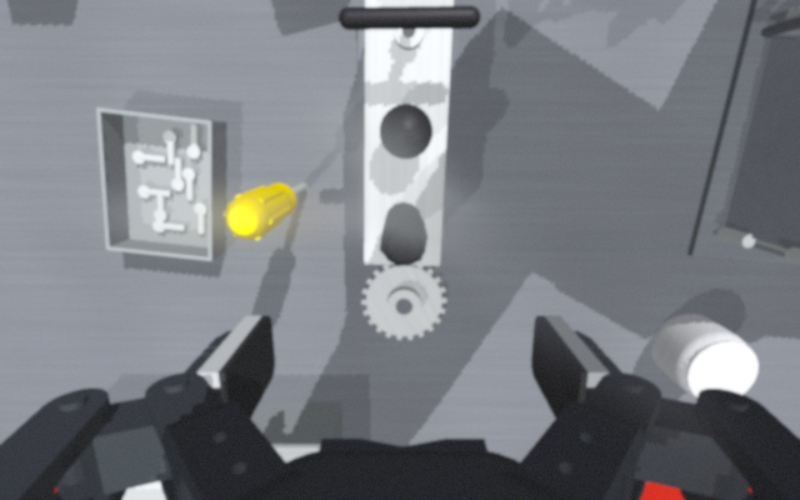

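The screwdriver's handle is the dark blob at about (404,235), above the sprocket at (404,303). The awl is at (405,131), and the yellow look-alike at (260,210) is clear of the left finger. I'll measure the blob's edge.

```bash
python3 - <<'E'
from h import *
i=np.load('wi2.npy',allow_pickle=True).item();im=cv2.imread('pics/w2.png').max(2).astype(int)
print('col',im[155:225:1,323].tolist())
for y in (185,195,200,205): print(y,im[y,295:350].tolist())
# model silhouettes of handle for candidate centres
for x in (.603,.605,.6075):
    pts=[[x+r*np.cos(a),-.3145+r*np.sin(a),z] for z,r in ((.107,.014),(.178,.014),(.186,.010)) for a in np.linspace(0,6.28,60)]
    p=proj(i,pts);print(x,p.min(0),p.max(0))
E
```

```text
col [233, 232, 230, 228, 228, 220, 197, 165, 139, 129, 130, 130, 130, 127, 129, 129, 129, 124, 126, 124, 127, 126, 126, 125, 121, 127, 126, 121, 123, 121, 119, 120, 117, 113, 114, 110, 108, 106, 104, 97, 98, 91, 90, 89, 86, 80, 80, 78, 77, 73, 71, 72, 66, 62, 57, 64, 99, 152, 183, 199, 202, 201, 200, 201, 203, 203, 204, 203, 200, 194]
185 [246, 246, 248, 247, 246, 247, 246, 245, 242, 232, 206, 163, 125, 113, 112, 114, 116, 113, 114, 114, 118, 115, 117, 117, 121, 118, 117, 119, 119, 119, 119, 120, 120, 121, 122, 119, 122, 121, 119, 119, 118, 116, 118, 120, 125, 147, 175, 197, 201, 202, 200, 200, 201, 199, 200]
195 [250, 252, 252, 249, 240, 228, 216, 204, 183, 153, 109, 83, 79, 83, 85, 89, 87, 91, 92, 90, 95, 91, 93, 96, 93, 95, 94, 95, 98, 96, 96, 95, 94, 100, 100, 103, 100, 101, 104, 98, 97, 99, 97, 102, 111, 140, 173, 195, 201, 202, 201, 198, 199, 200, 200]
200 [252, 250, 245, 234, 224, 212, 207, 201, 182, 151, 114, 85, 73, 69, 69, 71, 75, 76, 81, 78, 79, 79, 81, 80, 80, 83, 82, 80, 80, 83, 84, 84, 85, 87, 83, 88, 86, 89, 86, 85, 82, 85, 84, 92, 127, 170, 194, 203, 204, 202, 202, 201, 201, 201, 201]
205 [244, 236, 225, 213, 208, 207, 208, 208, 205, 205, 205, 200, 186, 158, 110, 71, 57, 59, 59, 66, 74, 65, 72, 72, 74, 69, 74, 73, 71, 73, 72, 78, 73, 78, 76, 72, 73, 74, 68, 70, 72, 99, 139, 177, 196, 203, 205, 204, 203, 202, 202, 201, 201, 200, 202]
0.603 [303.55217359 157.53515783] [340.42748172 207.10847251]
0.605 [303.58480486 159.63749401] [340.38623384 209.59529299]
0.6075 [303.62541051 162.2559347 ] [340.33490582 212.69003879]
```

```bash
python3 -m handwheel '{"travel":[[0.001,0,0.05],[0.001,0,0.1],[0.001,0,0.14],[0.001,0,0.156],[0.001,0,0.156],[0.001,0,0.156],[0.001,0,0.156],[0.001,0,0.156],[0.001,0,0.156],[0.001,0,0.156],[0.001,0,0.156],[0.001,0,0.156],[0.001,0,0.156],[0.001,0,0.156]],"rotation":[[0,0,0],[0,0,0],[0,0,0],[0,0,0],[0,0,0],[0,0,0],[0,0,0],[0,0,0],[0,0,0],[0,0,0],[0,0,0],[0,0,0],[0,0,0],[0,0,0]],"claw":[0,0,0,0,0,0,1,1,1,1,1,1,1,1]}' 100
```

```text
time_s: 5.12
tcp_pos: [0.6063, -0.316, 0.1344]
tool_rot: [0.0, -0.0, 1.0, 0.0]
wrist_force: [-0.9, 0.0, 6.1]
opening: 0.0258
grasp_force: 97.8
```

```bash
python3 -m handwheel '{"travel":[[0,0,-0.03],[0,0,-0.08],[0,0,-0.13],[0,0,-0.17],[0.02,0.05,-0.17],[0.04,0.1,-0.17],[0.05,0.15,-0.17],[0.07,0.2,-0.17],[0.09,0.25,-0.17],[0.11,0.3,-0.17],[0.12,0.341,-0.17],[0.12,0.341,-0.17],[0.12,0.341,-0.17],[0.12,0.341,-0.17]],"rotation":[[0,0,0],[0,0,0],[0,0,0],[0,0,0],[0,0,0],[0,0,0],[0,0,0],[0,0,0],[0,0,0],[0,0,0],[0,0,0],[0,0,0],[0,0,0],[0,0,0]],"claw":[1,1,1,1,1,1,1,1,1,1,1,1,1,1]}'; python3 - <<'E'
from h import *
s=robot.read_state();p=s['tcp_pos'];print(p,s['tool_rot'])
ims=[]
for n in ('scene','side','wrist'):
    i=cams.camera_info(n);im=cams.read_camera(n);cv2.imwrite(f'pics/{n}3.png',im)
    z0=p[2]-.1194
    q=proj(i,[[p[0],p[1],z0],[p[0],p[1],z0+.09],[.4862,.025,.13]]);print(n,q.round(1).tolist())
    u,v=np.clip(q[0].astype(int)-[45,60],0,None);ims.append(cv2.resize(im[v:v+120,u:u+88],(264,360),interpolation=cv2.INTER_CUBIC));print(u,v)
    np.save(n+'3.npy',i,allow_pickle=True)
cv2.imwrite('pics/tip.png',np.hstack(ims))
E
```

```text
time_s: 6.88
tcp_pos: [0.4863, 0.0242, 0.304]
tool_rot: [-0.0, 0.0, 1.0, 0.0]
wrist_force: [-0.4, 1.1, -1.6]
opening: 0.0261
grasp_force: 98.2
[0.48634212 0.02415879 0.30401745] [-2.04351135e-04  4.57198559e-04  9.99999777e-01  4.41445452e-04]
scene [[355.4, 142.1], [356.6, 110.1], [354.9, 159.9]]
310 82
side [[275.4, 142.0], [272.9, 118.8], [276.7, 154.8]]
230 82
wrist [[321.8, 193.2], [321.8, 234.5], [322.6, 178.9]]
276 133
```

View pics/tip.png

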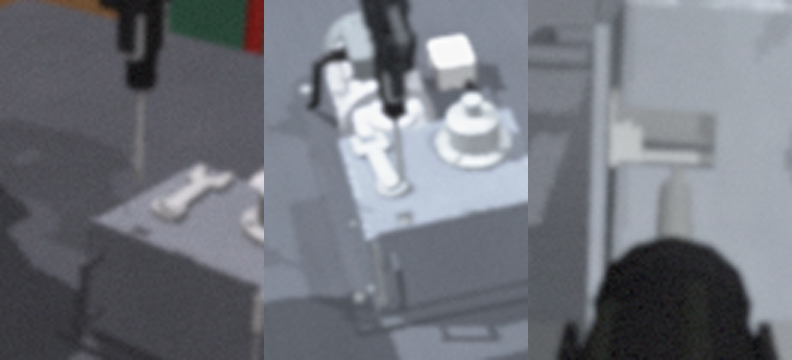

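The tip sits near wrist pixel (325,191), about 2–3 mm to +y of the tool axis. The slot is straight ahead of it. I'll check the shaft's edges numerically.

```bash
python3 - <<'E'
from h import *
im=cv2.GaussianBlur(cv2.imread('pics/wrist3.png'),(1,5),0).astype(int)
for y in (196,200,204,208): print(y,im[y,312:340].sum(1).tolist())
print('col',im[180:215,325].sum(1).tolist())
i=np.load('wrist3.npy',allow_pickle=True).item()
p=[.4863,.0242]
for z in (.186,.2,.22,.26): print(z,proj(i,[[p[0],p[1]-.004,z],[p[0],p[1]+.004,z],[p[0]-.004,p[1],z]]).round(1).tolist())
E
```

```text
196 [517, 516, 516, 517, 516, 515, 502, 467, 418, 399, 416, 432, 452, 466, 473, 471, 467, 475, 491, 507, 513, 516, 517, 516, 516, 513, 512, 509]
200 [517, 517, 517, 516, 515, 512, 486, 434, 387, 393, 416, 440, 455, 461, 471, 467, 465, 466, 484, 508, 517, 518, 521, 519, 515, 514, 510, 511]
204 [520, 520, 522, 522, 519, 507, 471, 413, 383, 400, 416, 439, 459, 466, 469, 472, 464, 468, 482, 503, 513, 518, 520, 518, 516, 514, 514, 512]
208 [520, 518, 522, 518, 518, 503, 453, 392, 376, 405, 426, 442, 457, 467, 470, 472, 468, 461, 471, 491, 511, 513, 517, 516, 515, 512, 513, 510]
col [393, 380, 403, 458, 512, 533, 517, 487, 464, 456, 459, 463, 466, 466, 467, 466, 466, 466, 464, 461, 461, 461, 463, 466, 466, 467, 469, 469, 467, 454, 419, 350, 258, 178, 134]
0.186 [[316.7, 193.6], [327.0, 193.6], [321.8, 188.6]]
0.2 [[316.4, 198.2], [327.2, 198.2], [321.8, 193.0]]
0.22 [[316.0, 205.8], [327.7, 205.8], [321.8, 200.1]]
0.26 [[314.8, 225.3], [328.9, 225.3], [321.8, 218.6]]
```

```bash
python3 -m handwheel '{"travel":[[-0.001,-0.0015,0.02],[-0.001,-0.0015,0.04],[-0.001,-0.0015,0.048],[-0.001,-0.0015,0.052],[-0.001,-0.0015,0.055],[-0.001,-0.0015,0.058],[-0.001,-0.0015,0.058],[-0.001,-0.0015,0.058]],"rotation":[[0,0,0],[0,0,0],[0,0,0],[0,0,0],[0,0,0],[0,0,0],[0,0,0],[0,0,0]],"claw":[1,1,1,1,1,1,1,1]}'; python3 -c "
from h import *
s=robot.read_state();print(s['tcp_pos'],s['wrist_force'])"
```

```text
time_s: 8.02
tcp_pos: [0.4872, 0.0235, 0.2465]
tool_rot: [0.0, -0.0, 1.0, 0.0]
wrist_force: [0.7, -0.0, -1.3]
opening: 0.0259
grasp_force: 98.2
[0.48718017 0.02351897 0.24653991] [ 0.74003524 -0.04662457 -1.31220054]
```

```bash
python3 -m handwheel '{"travel":[[0,0,0.003],[0,0,0.006],[0,0,0.009],[0,0,0.012],[0,0,0.014],[0,0,0.016],[0,0,0.017],[0,0,0.018],[0,0,0.018],[0,0,0.018]],"rotation":[[0,0,0],[0,0,0],[0,0,0],[0,0,0],[0,0,0],[0,0,0],[0,0,0],[0,0,0],[0,0,0],[0,0,0]],"claw":[1,1,1,1,1,1,1,1,1,1]}'
```

```text
time_s: 9.28
tcp_pos: [0.4871, 0.0235, 0.2284]
tool_rot: [0.0, -0.0, 1.0, 0.0]
wrist_force: [-0.6, -0.0, -0.1]
opening: 0.0261
grasp_force: 98.2
```

```bash
python3 -m handwheel '{"travel":[[0,0,0.001],[0,0,0.002],[0,0,0.003],[0,0,0.003],[0,0,0.003]],"rotation":[[0,0,0],[0,0,0],[0,0,0],[0,0,0],[0,0,0]],"claw":[1,1,1,1,1]}'
```

```text
time_s: 9.9
tcp_pos: [0.4871, 0.0235, 0.2253]
tool_rot: [0.0, -0.0, 1.0, 0.0]
wrist_force: [-0.7, 0.3, -0.8]
opening: 0.0265
grasp_force: 98.2
```

```bash
python3 -m handwheel '{"travel":[[0,0,0.001],[0,0,0.002],[0,0,0.003],[0,0,0.003],[0,0,0.003]],"rotation":[[0,0,0],[0,0,0],[0,0,0],[0,0,0],[0,0,0]],"claw":[1,1,1,1,1]}' | grep -E "pos|force"
```

```text
tcp_pos: [0.4871, 0.0235, 0.2223]
wrist_force: [-1.0, 0.4, -0.4]
grasp_force: 98.2
```

```bash
python3 -m handwheel '{"travel":[[0,0,0.001],[0,0,0.002],[0,0,0.002],[0,0,0.002]],"rotation":[[0,0,0],[0,0,0],[0,0,0],[0,0,0]],"claw":[1,1,1,1]}' | grep -E "pos|force"
```

```text
tcp_pos: [0.4872, 0.0235, 0.2205]
wrist_force: [-0.6, -0.1, 2.0]
grasp_force: 98.5
```

```bash
python3 -m handwheel '{"travel":[[0,0,0.001],[0,0,0.002],[0,0,0.002],[0,0,0.002]],"rotation":[[0,0,0],[0,0,0],[0,0,0],[0,0,0]],"claw":[1,1,1,1]}' | grep -E "pos|force"
```

```text
tcp_pos: [0.4872, 0.0236, 0.2184]
wrist_force: [0.5, 0.7, 4.1]
grasp_force: 98.9
```

```bash
python3 -m handwheel '{"travel":[[0,0,0.001],[0,0,0.002],[0,0,0.002],[0,0,0.002]],"rotation":[[0,0,0],[0,0,0],[0,0,0],[0,0,0]],"claw":[1,1,1,1]}' | grep -E "pos|force"
```

```text
tcp_pos: [0.4872, 0.0237, 0.2164]
wrist_force: [-0.0, 2.2, 5.3]
grasp_force: 99.3
```

```bash
python3 -m handwheel '{"travel":[[0,0,0.001],[0,0,0.002],[0,0,0.003],[0,0,0.003],[0,0,0.003]],"rotation":[[0,0,0],[0,0,0],[0,0,0],[0,0,0],[0,0,0]],"claw":[1,1,1,1,1]}' | grep -E "pos|force"; python3 -c "
from h import *
s=robot.read_state();print(s['tcp_pos'],s['wrist_force'],s['wrist_torque'])"
```

```text
tcp_pos: [0.4873, 0.0238, 0.2137]
wrist_force: [-0.2, 3.5, 7.8]
grasp_force: 99.7
[0.4872544  0.02383642 0.21365471] [-0.20597088  3.46792581  7.84405368] [1.02296382 0.11944859 0.03318827]
```

```bash
python3 -m handwheel '{"travel":[[0,0,0.001],[0,0,0.002],[0,0,0.002],[0,0,0.002]],"rotation":[[0,0,0],[0,0,0],[0,0,0],[0,0,0]],"claw":[1,1,1,1]}' | grep -E "pos|force"; python3 -c "
from h import *
s=robot.read_state();print(s['tcp_pos'],s['wrist_force'],s['wrist_torque'])"
```

```text
tcp_pos: [0.4873, 0.024, 0.2119]
wrist_force: [0.1, 4.8, 8.6]
grasp_force: 100.0
[0.4872933  0.02398714 0.21185091] [0.07484376 4.81977222 8.59666592] [ 1.27198623  0.12732563 -0.00189317]
```

```bash
python3 -m handwheel '{"travel":[[0,0,0.001],[0,0,0.002],[0,0,0.002],[0,0,0.002]],"rotation":[[0,0,0],[0,0,0],[0,0,0],[0,0,0]],"claw":[1,1,1,1]}' | grep -E "pos|force"; python3 -c "
from h import *
s=robot.read_state();print(s['tcp_pos'],s['wrist_force'],s['wrist_torque'])"
```

```text
tcp_pos: [0.4874, 0.0241, 0.21]
wrist_force: [-0.7, 5.7, 11.2]
grasp_force: 100.5
[0.48737057 0.02410636 0.21004012] [-0.7210851   5.65655441 11.24131888] [ 1.70558964e+00  1.38494603e-01 -1.27351807e-03]
```

```bash
python3 -m handwheel '{"travel":[[0,-0.001,0],[0,-0.002,0.0002],[0,-0.003,0.0004],[0,-0.004,0.0005],[0,-0.005,0.0006],[0,-0.006,0.0007],[0,-0.006,0.0007]],"rotation":[[0,0,0],[0,0,0],[0,0,0],[0,0,0],[0,0,0],[0,0,0],[0,0,0]],"claw":[1,1,1,1,1,1,1]}' | grep -E "pos|force"; python3 -c "
from h import *
s=robot.read_state();print(s['tcp_pos'],s['wrist_force'],s['wrist_torque'])"
```

```text
tcp_pos: [0.4874, 0.0178, 0.2092]
wrist_force: [0.6, 1.9, 8.4]
grasp_force: 100.2
[0.48738191 0.01775569 0.20917961] [0.62117797 1.94867787 8.44754925] [ 0.8967      0.04625521 -0.03201892]
```

```bash
python3 -m handwheel '{"travel":[[0,0,0.0005],[0,-0.001,0.0007],[0,-0.002,0.0008],[0,-0.003,0.001],[0,-0.004,0.0011],[0,-0.004,0.0011]],"rotation":[[0,0,0],[0,0,0],[0,0,0],[0,0,0],[0,0,0],[0,0,0]],"claw":[1,1,1,1,1,1]}' | grep -E "time|pos|force"; python3 -c "
from h import *
s=robot.read_state();print(s['tcp_pos'],s['wrist_force'],s['wrist_torque'])"
```

```text
time_s: 15.28
tcp_pos: [0.4874, 0.0139, 0.2081]
wrist_force: [-0.8, 3.6, 10.3]
grasp_force: 100.4
[0.48737855 0.01394935 0.20812674] [-0.79825773  3.5985236  10.27958799] [ 1.26535824  0.00842956 -0.0023583 ]
```

```bash
python3 -m handwheel '{"travel":[[0,-0.001,0.0001],[0,-0.002,0.0003],[0,-0.003,0.0004],[0,-0.004,0.0005],[0,-0.004,0.0005]],"rotation":[[0,0,0],[0,0,0],[0,0,0],[0,0,0],[0,0,0]],"claw":[1,1,1,1,1]}' | grep -E "time|pos|force"; python3 -c "
from h import *
s=robot.read_state();print(s['tcp_pos'],s['wrist_force'],s['wrist_torque'])"
```

```text
time_s: 15.9
tcp_pos: [0.4874, 0.01, 0.2076]
wrist_force: [0.4, 4.2, 10.2]
grasp_force: 100.4
[0.48735528 0.00995329 0.2075664 ] [ 0.37234299  4.1795909  10.18105024] [1.30925694 0.06622366 0.07400747]
```

```bash
python3 -m handwheel '{"travel":[[0,-0.001,0.0001],[0,-0.002,0.0002],[0,-0.003,0.0003],[0,-0.004,0.0003],[0,-0.004,0.0003]],"rotation":[[0,0,0],[0,0,0],[0,0,0],[0,0,0],[0,0,0]],"claw":[1,1,1,1,1]}' | grep -E "time|pos|force"; python3 -c "
from h import *
s=robot.read_state();print(s['tcp_pos'],s['wrist_force'],s['wrist_torque'])"
```

```text
time_s: 16.52
tcp_pos: [0.4869, 0.0054, 0.2061]
wrist_force: [0.3, -0.3, -2.0]
grasp_force: 99.4
[0.48689594 0.00538052 0.2060941 ] [ 0.31316828 -0.32206251 -2.00872411] [-0.25380264 -0.02366521  0.00506552]
```

```bash
python3 -m handwheel '{"travel":[[0,-0.001,0],[0,-0.002,0],[0,-0.003,0],[0,-0.004,0],[0,-0.004,0]],"rotation":[[0,0,0],[0,0,0],[0,0,0],[0,0,0],[0,0,0]],"claw":[1,1,1,1,1]}' | grep -E "time|pos|force"; python3 - <<'E'
from h import *
s=robot.read_state();print(s['tcp_pos'],s['wrist_force'],s['wrist_torque'])
im=cams.read_camera('wrist');cv2.imwrite('pics/w4.png',im);b=cams.read_camera('side')
print(cams.camera_info('wrist')['tvec'])
cv2.imwrite('pics/w4b.png',np.vstack([cv2.resize(im[60:260,200:400],(600,600))]))
cv2.imwrite('pics/s4.png',b)
E
```

```text
time_s: 17.15
tcp_pos: [0.4871, 0.0015, 0.2066]
wrist_force: [0.7, 1.0, -0.8]
grasp_force: 99.5
[0.48709946 0.00153033 0.20664228] [ 0.68650683  0.96012247 -0.83335848] [0.12649877 0.0294092  0.00019426]
[-0.00178415 -0.49828079  0.22613816]
```

View pics/w4b.png

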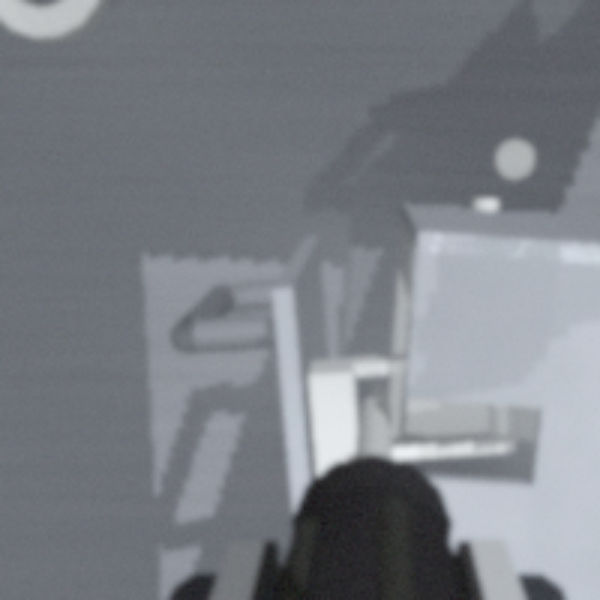

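The door stands out about 0.13 rad. The blade is inside the staple at about (375,420), with the roof edge at (410,330) behind it. Next I'll follow the arc about the hinge.

```bash
python3 - <<'E'
from h import *
H=np.array([.6322,-.002]);ex=np.array([.062,.998]);ey=np.array([-.998,.062])
s=robot.read_state();p=s['tcp_pos'][:2]
f=lambda th:H+(.016*np.cos(th)-.1463*np.sin(th))*ex+(.1463*np.cos(th)+.016*np.sin(th))*ey
p0=f(.133);print(p,p0)
for th in np.linspace(.133,1.6,22): d=(f(th)-p0)*1000; print(round(th,3),[round(-d[0],1),round(d[1],1)])
E
```

```text
[0.48712591 0.00153862] [0.48514497 0.00358724]
0.133 [np.float64(-0.0), np.float64(0.0)]
0.203 [np.float64(0.0), np.float64(-10.3)]
0.273 [np.float64(-0.7), np.float64(-20.5)]
0.343 [np.float64(-2.1), np.float64(-30.7)]
0.412 [np.float64(-4.2), np.float64(-40.8)]
0.482 [np.float64(-7.0), np.float64(-50.7)]
0.552 [np.float64(-10.5), np.float64(-60.3)]
0.622 [np.float64(-14.6), np.float64(-69.7)]
0.692 [np.float64(-19.4), np.float64(-78.8)]
0.762 [np.float64(-24.8), np.float64(-87.6)]
0.832 [np.float64(-30.9), np.float64(-95.9)]
0.901 [np.float64(-37.4), np.float64(-103.8)]
0.971 [np.float64(-44.6), np.float64(-111.2)]
1.041 [np.float64(-52.2), np.float64(-118.1)]
1.111 [np.float64(-60.3), np.float64(-124.4)]
1.181 [np.float64(-68.8), np.float64(-130.2)]
1.251 [np.float64(-77.7), np.float64(-135.4)]
1.321 [np.float64(-86.9), np.float64(-139.9)]
1.39 [np.float64(-96.4), np.float64(-143.8)]
1.46 [np.float64(-106.2), np.float64(-147.0)]
1.53 [np.float64(-116.1), np.float64(-149.5)]
1.6 [np.float64(-126.3), np.float64(-151.3)]
```

```bash
python3 -m handwheel '{"travel":[[0,-0.004,0],[0,-0.01,0],[-0.0007,-0.0205,0],[-0.002,-0.0307,0],[-0.0042,-0.0408,0],[-0.007,-0.0507,0],[-0.0105,-0.0603,0],[-0.0146,-0.0697,0],[-0.0194,-0.0788,0],[-0.0194,-0.0788,0]],"rotation":[[0,0,0],[0,0,0],[0,0,0],[0,0,0],[0,0,0],[0,0,0],[0,0,0],[0,0,0],[0,0,0],[0,0,0]],"claw":[1,1,1,1,1,1,1,1,1,1]}' | grep -E "time|pos|force"
```

```text
time_s: 18.5
tcp_pos: [0.5068, -0.0779, 0.2064]
wrist_force: [-0.3, -0.5, -0.1]
grasp_force: 99.4
```

```bash
python3 -m handwheel '{"travel":[[-0.0054,-0.0088,0],[-0.0115,-0.0171,0],[-0.018,-0.025,0],[-0.0252,-0.0324,0],[-0.0328,-0.0393,0],[-0.0409,-0.0456,0],[-0.0494,-0.0514,0],[-0.0583,-0.0566,0],[-0.0675,-0.0611,0],[-0.077,-0.065,0],[-0.0868,-0.0682,0],[-0.094,-0.07,0],[-0.1,-0.0715,0],[-0.1,-0.0715,0]],"rotation":[[0,0,0],[0,0,0],[0,0,0],[0,0,0],[0,0,0],[0,0,0],[0,0,0],[0,0,0],[0,0,0],[0,0,0],[0,0,0],[0,0,0],[0,0,0],[0,0,0]],"claw":[1,1,1,1,1,1,1,1,1,1,1,1,1,1]}' | grep -E "time|pos|force"; python3 - <<'E'
from h import *
a=cams.read_camera('side');b=cams.read_camera('scene');i=cams.camera_info('wrist');w=cams.read_camera('wrist');cv2.imwrite('pics/w5.png',w)
c=lambda im,x,y:cv2.resize(im[y:y+120,x:x+130],(390,360),interpolation=cv2.INTER_CUBIC)
cv2.imwrite('pics/door.png',np.hstack([c(b,325,120),c(a,240,100)]))
E
```

```text
time_s: 20.25
tcp_pos: [0.6069, -0.1488, 0.2065]
wrist_force: [-0.0, 0.0, -1.5]
grasp_force: 99.5
```

View pics/door.png

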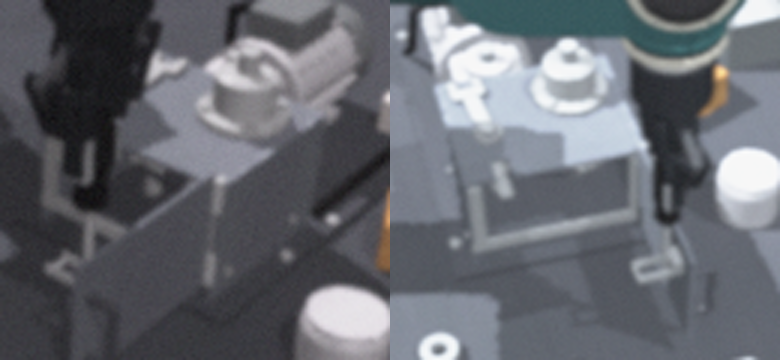

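The door stands about square to the guard, with the blade still in the staple. I'll lift out, go above the rack and check the tool in the hand.

```bash
python3 -m handwheel '{"travel":[[0,0,-0.01],[0,0,-0.03],[0,0,-0.06],[0,0,-0.098],[0,-0.04,-0.098],[0,-0.08,-0.098],[0,-0.12,-0.098],[0,-0.15,-0.098],[0.001,-0.167,-0.098],[0.001,-0.167,-0.098],[0.001,-0.167,-0.098],[0.001,-0.167,-0.098]],"rotation":[[0,0,0],[0,0,0],[0,0,0],[0,0,0],[0,0,0],[0,0,0],[0,0,0],[0,0,0],[0,0,0],[0,0,0],[0,0,0],[0,0,0]],"claw":[1,1,1,1,1,1,1,1,1,1,1,1]}' | grep -E "time|pos|force|rot"; python3 - <<'E'
from h import *
s=robot.read_state();w=cams.read_camera('wrist');cv2.imwrite('pics/w6.png',w);print(s['tcp_pos'],s['tool_rot'])
im=cv2.GaussianBlur(w,(1,5),0).astype(int)
for y in (192,196,200,204,208): print(y,im[y,308:344].sum(1).tolist())
print('col',im[175:220,325].sum(1).tolist())
cv2.imwrite('pics/w6b.png',cv2.resize(w[60:260,220:420],(600,600)))
E
```

```text
time_s: 21.9
tcp_pos: [0.6058, -0.3149, 0.3048]
tool_rot: [0.0, -0.001, 1.0, 0.0]
wrist_force: [0.3, 1.1, -0.7]
grasp_force: 99.6
[ 0.60576443 -0.31489084  0.30481417] [ 2.77733691e-04 -5.91243159e-04  9.99999691e-01  4.37504547e-04]
192 [737, 741, 742, 740, 734, 719, 685, 645, 618, 611, 606, 604, 595, 571, 536, 497, 462, 440, 438, 465, 521, 572, 600, 606, 607, 601, 598, 596, 593, 597, 599, 603, 606, 602, 602, 601]
196 [739, 744, 741, 728, 698, 656, 629, 615, 609, 606, 592, 558, 491, 428, 402, 403, 403, 409, 414, 416, 427, 471, 539, 589, 604, 603, 595, 592, 593, 596, 602, 606, 608, 602, 602, 599]
200 [727, 704, 675, 639, 618, 609, 606, 612, 607, 604, 584, 528, 446, 393, 387, 386, 393, 399, 398, 400, 406, 450, 523, 580, 603, 601, 595, 590, 594, 597, 604, 606, 609, 605, 604, 602]
204 [639, 625, 619, 612, 607, 607, 607, 608, 608, 597, 565, 497, 414, 374, 371, 381, 378, 388, 386, 386, 392, 426, 499, 569, 597, 596, 595, 590, 595, 600, 605, 606, 606, 603, 600, 601]
208 [575, 585, 578, 573, 563, 557, 557, 566, 582, 578, 534, 446, 381, 362, 364, 364, 372, 373, 375, 380, 387, 410, 474, 534, 569, 578, 587, 591, 595, 595, 591, 584, 583, 580, 580, 579]
col [469, 466, 465, 465, 478, 509, 547, 580, 600, 607, 607, 598, 575, 540, 501, 471, 452, 440, 432, 423, 415, 409, 405, 404, 402, 399, 395, 393, 390, 388, 386, 384, 380, 373, 362, 334, 283, 221, 168, 135, 121, 117, 114, 111, 104]
```

View pics/w6b.png

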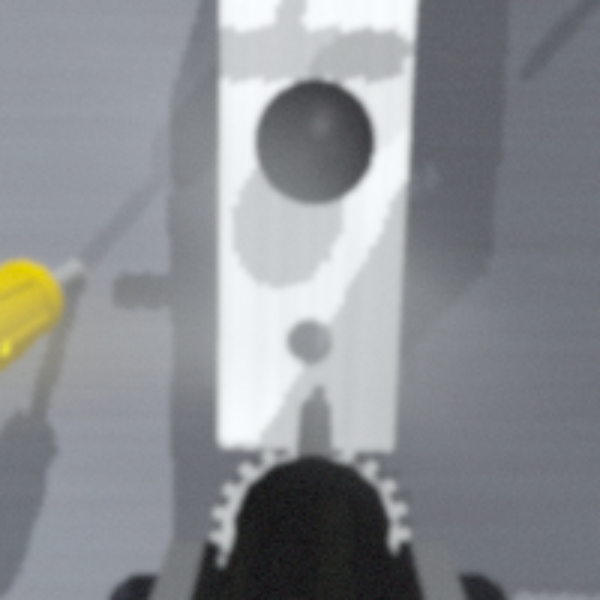

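The empty hole shows at crop (309,341), i.e. wrist pixel (323,173.7). The blade's tip is just in front of it at crop (315,388).

```bash
python3 - <<'E'
from h import *
i=cams.camera_info('wrist');s=robot.read_state();p=s['tcp_pos']
im=cv2.imread('pics/w6.png').max(2)[164:184,310:337];m=(im<185).astype(np.uint8)
n,l,st,c=cv2.connectedComponentsWithStats(m);print(st,c+[310,164])
h=onz(i,323,173.5,.105)
for a,b in ((-.0285,.0285),): 
    print('rack edges x end',onz(i,220+310/3,60+450/3,.105))
print('hole',h)
for r,u,z in ((192,325.2,.188),(200,324.8,.215),(208,324.7,.235)): 
    q=onz(i,u,r,z);print(r,'shaft y off',q[1]-p[1])
print(p,proj(i,[[p[0]-.004,p[1],p[2]-.1194],[p[0],p[1],p[2]-.1194]]))
E
```

```text
[[  0   0  27  20 386]
 [  6   3  15  15 154]] [[323.02072539 173.4119171 ]
 [322.94805195 173.72077922]]
rack edges x end [ 0.64384888 -0.31336573  0.105     ]
hole [ 0.60555447 -0.31377768  0.105     ]
192 shaft y off 0.002619084981775932
200 shaft y off 0.0020718172163222692
208 shaft y off 0.001832852017428166
[ 0.60574463 -0.31500901  0.30469423] [[321.80660139 188.11905298]
 [321.80221841 193.11243913]]
```

```bash
python3 -m handwheel '{"travel":[[0,-0.0013,0.03],[0,-0.0013,0.06],[0,-0.0013,0.072],[0,-0.0013,0.078],[0,-0.0013,0.082],[0,-0.0013,0.086],[0,-0.0013,0.09],[0,-0.0013,0.09],[0,-0.0013,0.09]],"rotation":[[0,0,0],[0,0,0],[0,0,0],[0,0,0],[0,0,0],[0,0,0],[0,0,0],[0,0,0],[0,0,0]],"claw":[1,1,1,1,1,1,1,1,1]}' | grep -E "time|pos|force|rot"
```

```text
time_s: 23.08
tcp_pos: [0.6056, -0.3171, 0.2146]
tool_rot: [0.0, -0.0, 1.0, 0.0]
wrist_force: [-0.5, -0.1, -1.1]
grasp_force: 99.6
```

In the hole with no contact. Lowering on.

```bash
python3 -m handwheel '{"travel":[[0,0,0.01],[0,0,0.025],[0,0,0.04],[0,0,0.055],[0,0,0.065],[0,0,0.072],[0,0,0.076],[0,0,0.078],[0,0,0.078],[0,0,0.078]],"rotation":[[0,0,0],[0,0,0],[0,0,0],[0,0,0],[0,0,0],[0,0,0],[0,0,0],[0,0,0],[0,0,0],[0,0,0]],"claw":[1,1,1,1,1,1,1,1,1,1]}' | grep -E "time|pos|force|rot"
```

```text
time_s: 24.32
tcp_pos: [0.6057, -0.317, 0.1367]
tool_rot: [0.0, -0.0, 1.0, 0.0]
wrist_force: [-0.1, -0.0, -1.7]
grasp_force: 99.6
```

```bash
python3 -m handwheel '{"travel":[[0,0,0.0008],[0,0,0.0016],[0,0,0.0016],[0,0,0.0016]],"rotation":[[0,0,0],[0,0,0],[0,0,0],[0,0,0]],"claw":[1,1,1,1]}' | grep -E "time|pos|force|rot"
```

```text
time_s: 24.82
tcp_pos: [0.6056, -0.3169, 0.1348]
tool_rot: [0.0, -0.0, 1.0, 0.0]
wrist_force: [-0.8, -0.4, -0.3]
grasp_force: 99.6
```

```bash
python3 -m handwheel '{"travel":[[0,0,0.0005],[0,0,0.001],[0,0,0.001],[0,0,0.001],[0,0,0.001],[0,0,0.001],[0,0,0.001],[0,0,0.001],[0,0,0.001],[0,0,-0.02],[0,0,-0.06],[0,0,-0.12],[0,0,-0.155],[0,0,-0.155],[0,0,-0.155]],"rotation":[[0,0,0],[0,0,0],[0,0,0],[0,0,0],[0,0,0],[0,0,0],[0,0,0],[0,0,0],[0,0,0],[0,0,0],[0,0,0],[0,0,0],[0,0,0],[0,0,0],[0,0,0]],"claw":[1,1,0.8,0.6,0.3,0,0,0,0,0,0,0,0,0,0]}' | grep -E "time|pos|force|rot|open"; python3 - <<'E'
from h import *
a=cams.read_camera('scene');b=cams.read_camera('side');w=cams.read_camera('wrist');i=cams.camera_info('wrist')
for n,x in zip(('scene','side','wrist'),(a,b,w)): cv2.imwrite(f'pics/{n}7.png',x)
print(proj(cams.camera_info('side'),[[.606,-.314,.19],[.606,-.314,.105]]))
m=w.max(2)
for c in (318,323,328): print('col',m[150:220:2,c].tolist())
for y in (185,195,200,205): print(y,m[y,298:348:2].tolist())
r=lambda im,x,y:cv2.resize(im[y:y+200,x:x+133],(400,600),interpolation=cv2.INTER_CUBIC)
cv2.imwrite('pics/end.png',np.hstack([r(a,255,130),r(b,260,100)]))
E
```

```text
time_s: 26.7
tcp_pos: [0.6054, -0.317, 0.29]
tool_rot: [0.0, -0.0, 1.0, 0.0]
wrist_force: [-0.3, 0.3, -0.9]
opening: 0.0853
grasp_force: 0.0
[[353.96976799 210.38515736]
 [352.11363545 229.57718709]]
col [205, 205, 205, 206, 226, 241, 236, 210, 148, 130, 131, 129, 128, 131, 131, 127, 123, 120, 116, 105, 108, 104, 97, 91, 87, 82, 80, 74, 69, 64, 60, 49, 73, 170, 202]
col [208, 207, 203, 210, 229, 232, 226, 183, 135, 131, 129, 128, 131, 126, 125, 126, 126, 119, 115, 115, 110, 107, 99, 94, 88, 84, 80, 78, 72, 65, 67, 58, 83, 176, 202]
col [206, 217, 228, 230, 231, 231, 229, 216, 157, 128, 128, 129, 129, 126, 127, 124, 124, 121, 119, 113, 108, 109, 103, 96, 90, 87, 83, 79, 73, 71, 65, 55, 121, 194, 206]
185 [248, 248, 248, 245, 211, 125, 116, 117, 118, 117, 119, 117, 119, 120, 121, 122, 121, 120, 121, 121, 122, 155, 197, 204, 201]
195 [251, 248, 219, 178, 95, 88, 83, 90, 93, 93, 97, 95, 97, 97, 100, 97, 102, 101, 99, 98, 98, 109, 173, 201, 202]
200 [248, 221, 202, 151, 72, 69, 70, 82, 79, 82, 82, 83, 88, 90, 84, 87, 87, 87, 86, 82, 86, 126, 194, 204, 203]
205 [223, 209, 208, 199, 150, 72, 59, 67, 67, 74, 70, 71, 75, 76, 75, 74, 77, 79, 74, 72, 96, 169, 204, 204, 204]
```

View pics/end.png

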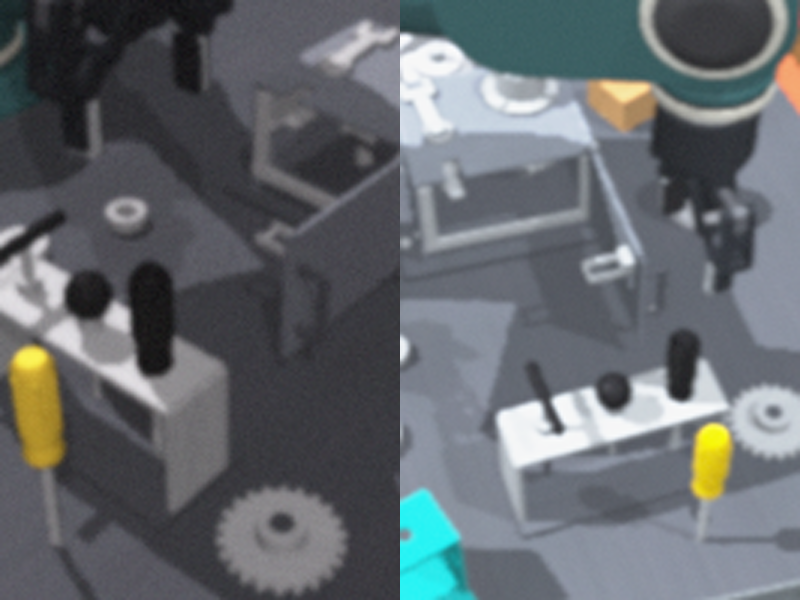

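The final view shows the screwdriver seated upright in its hole at (152,320) left and (683,365) right. The door is wide open, the gripper is clear and the other tools are in place.

```bash
python3 -c "
from bench import workorder
print(workorder.hand_in())"
```

```text
the job is handed in; nothing more can be done
None
```

The job is handed in, at about 27 s of the 67 s allowed: the catch was pressed, the door drawn past it and swung about square, and the screwdriver hung back in its hole with the gripper clear; the verdict itself was not shown.

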